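# Start the bench centrifuge

### The job

Start the small white tube centrifuge with the closed fingers: push its open lid all the way down shut, then press the raised end of the black rocker switch down until it tips over to on, and last press the green key fully down and let it spring back up. Only push: do not lift the lid or anything else, do not press the red or the blue key, and leave the amber bottle, the small vial and the pink tube rack where they stand.

Things in the scene. Friction and masses are not known exactly. Their poses are not given: they have to be found in the camera images.
- machine: the centrifuge, a white box fixed to the bench, 200 mm (its x) by 335 mm (its y), deck 80 mm high; origin at the centre of its underside; its x points away from the robot, its y to the robot's left. The lidded rotor chamber is the +y half; the control deck is the -y half, with the rocker at (0, -60) mm and a row of three round keys at y = -125 mm, x = -55, 0 and 55 mm. Which key is in which place varies
- lid (a joint): angle of the lid, 0 = shut, flat on the machine; it starts half open (0.5 to 0.9 rad) and a stiff hinge holds it at any angle; closing it takes about 1 to 4 N pushed straight down 80 mm from the hinge
- lid_hinge (a point): middle of the lid's hinge line, 84 mm above the bench; the hinge runs along the machine's x on its +y side, and the lid reaches from it towards the machine's -y
- lid_edge (a point): middle of the lid's free edge, upper face, 172 mm from the hinge line. The lid is 196 mm wide along the hinge, 8 mm thick, teal frame and middle rib (30 mm wide, from hinge to free edge) with clear panes; its upper face is 88 mm above the bench when shut
- rocker (a joint): angle of the black power rocker, 0 = off (as it starts), 0.5 rad = on; it stays where it is left; about 2 to 3 N at the raised end moves it
- rocker_on_end (a point): on the upper face of the rocker's raised on-end (white bar), 18 mm from its pivot; the pivot lies on the -x side of this point in the machine's frame. The rocker is 24 mm wide and about 50 mm long along the machine's x. Off, this point is about 97 mm above the bench; on, this half lies level with its face 89 mm above the bench
- start (a joint): travel of the green start key, 0 = up, 0.006 m = fully down; it springs back; fully down takes 5 N
- start_top (a point): centre of the top of the green start key (26 mm across, 102 mm above the bench when up, in a black collar 42 mm across and 92 mm high)
- stop (a joint): travel of the red stop key (same kind), not to be pressed
- stop_top (a point): centre of the top of the red stop key
- pulse (a joint): travel of the blue key (same kind), not to be pressed
- pulse_top (a point): centre of the top of the blue key
- amber: loose amber bottle with teal cap, 68 mm across, 120 mm high, beside the control deck; origin at the centre of its foot
- vial: small loose white vial with yellow cap, 28 mm across, 62 mm high, in front of the machine; origin at the centre of its foot
- rack: loose pink rack 90 by 200 mm with five capped tubes, 77 mm high, behind the machine; origin at the centre of its underside

How it is judged:
On the way, in this order (a step that is already met when the one before it is completed fails the run):
1. the lid is pushed shut (value of joint lid below 0.04 rad), for 0.1 s.
2. then the rocker is pressed over to on (value of joint rocker above 0.42 rad), for 0.1 s.
3. then the green key is pressed fully down (value of joint start above 0.0045 m), for 0.05 s.
At the end, for the whole second after the job is handed in: the lid is shut (within 0.04 rad), the rocker is on (beyond 0.42 rad), all three keys are up (within 1.5 mm), and the bottle, vial and rack are within 20 mm of where they stood (value of joint lid below 0.04 rad and value of joint rocker above 0.42 rad and value of joint each of start, stop, pulse below 0.0015 m and distance of each of amber, vial, rack from where it was at the start of the episode below 0.02 m); the robot touches nothing.
It fails at once if the rocker is moved while the lid is open (value of joint rocker above 0.25 rad and value of joint lid above 0.06 rad).
It fails at once if the green key is pressed before the rocker is on (value of joint start above 0.0025 m and value of joint rocker below 0.4 rad).
It fails at once if the red or the blue key is pressed (value of joint any of stop, pulse above 0.0025 m).
It fails at once if the lid is lifted wider open (value of joint lid above 1 rad).
It fails at once if the bottle, vial or rack is shifted or lifted (distance of any of amber, vial, rack from where it was at the start of the episode above 0.02 m).
It also fails if it takes over 54 s, if anything falls off the work surface, if the arm or the gripper's body presses on something with over 40 N, if the wrist force passes 120 N, or if a joint passes its speed limit or range.

### The arm

A 6-joint arm with a two-finger parallel gripper is mounted at the origin on the work surface. World frame = base frame: x ahead of the robot, y to its left, z up, the work surface at z = 0. Lengths are in m, angles in rad, forces in N, time in s.
With the tool pointing down it reaches from about 0.325 to 0.85 m from the base axis. Payload 4.4 kg.
Tool frame: the origin (TCP) lies on the centre line of the jaws, within the pads' length; the fingertips stand 22 mm ahead of it and the grasp point (between the pads) lies 3 mm ahead of it (arm.finger_overhang is the distance from the TCP to the fingertips, in m); z points along the fingers, y is the line along which they close (so a half turn about z gives the same grasp; the last joint's range is limited). The gripper opens to 94 mm and grips with 3 to 60 N. Pads are 16 mm wide; open, the fingers measure 119 mm over their backs; the gripper's body (75 mm by 177 mm) begins 78 mm behind the grasp point.
Start: joints at [-1.28, 0.207, 1.542, -0, 1.393, -0.15], TCP at [0.245, -0.52, 0.227] pointing down, gripper open.
Joint ranges: [-2.73, 2.73], [-0.86, 2.22], [0.23, 2.46], [-1.11, 4.25], [0.08, 2.63], [-2.82, 2.82]. Speed limits (rad/s): [2.79, 2.79, 3.14, 3.14, 3.14, 3.14].

### API

Orientations are given as a unit quaternion [x, y, z, w].
In Python, from bench import arm gives the robot as it stands.
- The arm moves only by the tool arm_command, never from a script. Its argument "deltas" is a list of rows, each an object with "linear": the shift along the world's x, y, z in mm, a list of three; "turn": the turn, a rotation vector about the world's x, y, z in degrees, a list of three; "claw": the opening, from 0 (shut) to 1 (fully open). A call has 1 to 8 rows; each row shifts and turns the commanded pose from where the row before left it; what a row does not reach is not made up. A row lasts 1/12 s, in which the tool goes at most 41.7 mm and 7.16 degrees, less where a joint would pass 70% of its speed; a pose out of reach is approached as far as the arm can. A call with a gripper value outside its range is refused whole. The fingers move at their own pace and stop on an object; "force" is the grip in N (left out, the last holds). Time passes only in rows, so rows that do not move let the fingers close. It gives the time, the measured TCP pose, the force, the opening and the grip force at its end, in the units of the state.
- arm.get_obs(): the state, without advancing time (a new reading comes with each control period).
- arm.camera(name): name is "side" or "top"; returns (picture, depth): 384x512x3 uint8, red, green, blue; 384x512 float32, m along the optical axis (not along the pixel's ray), 0 where there is no reading.
- arm.calibration(name): a dict with "camera_matrix" (3x3 intrinsics, pixels), "distortion" ([k1, k2, p1, p2, k3] as OpenCV has them; the pictures are not rectified), "pose" (4x4, takes a point from camera to world coordinates). Camera axes: x right, y down, z forward; pixel columns grow to the right and rows downward; lengths in m; the calibration is good to about 2 mm. A picture is of the moment at which its call begins. calibration takes no time and is no camera call.
- arm.finish_job(): hands the job in; it is judged then, once.
Trained networks look in the newest picture that a camera, given by its name, has taken for a name from the list of things; names that differ only in an ending like _2 or _b are one class to them, and where a whole thing is asked for, a point or a joint stands for the part that bears it (a point fixed in the world has none). Each returns a list of dicts, best first, with "conf" (0 to 1); they miss things now and then, are a little off and sometimes report something else, mostly with a low value. They report only what shows in the picture. A call takes as long as a camera call.
- arm.boxes_of(camera, query): "rect" ([left, top, right, bottom] in pixels, round what is visible of it).
The state is a dict: "time_s": time; "q": joint angles; "dq": joint speeds; "effort": joint torques, N m; "tool_pos": TCP position; "tcp_rot": TCP orientation; "wrist_force": force on the tool from outside, world axes, zero at the start; "moment": the same for the moment, N m; "width": finger opening in m; "gripper_force": force on a finger pad.
Only numpy, scipy, OpenCV 4.12 (cv2) and the standard library are available. Lean on these libraries where they do the work, as an engineer would, in place of code of your own. Each camera call takes 0.05 s, during which the arm holds its last target. There are 200 camera calls.

## Working session

There is one attempt and no reset: what is moved stays moved. The work goes in short steps, Python scripts to look and compute and a tool call to move; the robot and the scene stay as the last step left them, time stands still between calls to the robot, and variables do not carry over. Pictures are saved under pics/ and viewed, at most 10 in all, crops included, and the job is handed in when it is done.

Besides the shell and the picture viewer there is one more tool, called after ">>>" as name(argument=value, ...) on one line, values as JSON. arm_command: Moves the arm, as the interface text tells. Its arguments: {"type":"object","properties":{"deltas":{"type":"array"},"force":{"type":"number"}},"required":["deltas"]}

```bash
mkdir -p pics; cat > h.py <<'E'
import numpy as np, cv2
from bench import arm
def pt(cam,d,u,v,r=2):
    c=arm.calibration(cam); K=np.array(c["camera_matrix"]);D=np.array(c["distortion"]);T=np.array(c["pose"])
    w=d[int(v)-r:int(v)+r+1,int(u)-r:int(u)+r+1]; w=w[w>0]
    if len(w)==0: return None
    z=np.median(w); n=cv2.undistortPoints(np.array([[[u,v]]],float),K,D)[0,0]
    return (T@np.array([n[0]*z,n[1]*z,z,1]))[:3]
E
python3 - <<'E'
from h import *
for cam in("top","side"):
    p,d=arm.camera(cam); np.save(f"d_{cam}.npy",d)
    cv2.imwrite(f"pics/{cam}0.png",p[:,:,::-1])
    for n in("machine","lid_edge","rocker_on_end","start_top","stop_top","pulse_top","amber","vial","rack"):
        for b in arm.boxes_of(cam,n)[:2]:
            r=b["rect"];u,v=(r[0]+r[2])/2,(r[1]+r[3])/2
            print(cam,n,round(b["conf"],2),np.round(r),np.round(pt(cam,d,u,v),3) if pt(cam,d,u,v) is not None else None)
print(arm.get_obs(), arm.finger_overhang)
E
```

```text
top machine 0.87 [179. 143. 319. 249.] [ 0.595 -0.006  0.046]
top machine 0.64 [181. 142. 233. 240.] [0.583 0.084 0.163]
top lid_edge 0.75 [181. 142. 235. 240.] [0.581 0.081 0.168]
top rocker_on_end 0.62 [269. 192. 280. 210.] [ 0.573 -0.069  0.089]
top start_top 0.4 [299. 175. 311. 186.] [ 0.621 -0.141  0.101]
top start_top 0.33 [297. 217. 308. 230.] [ 0.517 -0.132  0.102]
top stop_top 0.57 [296. 216. 311. 229.] [ 0.519 -0.135  0.102]
top pulse_top 0.43 [297. 195. 306. 208.] [ 0.569 -0.133  0.102]
top amber 0.64 [344. 184. 377. 218.] [ 0.567 -0.268  0.12 ]
top vial 0.42 [248. 259. 256. 270.] [ 0.424 -0.014  0.062]
top rack 0.61 [219. 115. 300. 157.] [ 0.744 -0.032  0.076]
side machine 0.87 [189. 130. 298. 286.] [ 0.581 -0.047  0.081]
side machine 0.25 [228. 206. 257. 222.] [ 0.577 -0.073  0.092]
side lid_edge 0.86 [191. 127. 289. 146.] [0.584 0.059 0.18 ]
side lid_edge 0.52 [266. 230. 279. 243.] [ 0.628 -0.143  0.102]
side rocker_on_end 0.54 [229. 206. 256. 220.] [ 0.578 -0.071  0.091]
side rocker_on_end 0.47 [267. 229. 279. 242.] [ 0.629 -0.139  0.101]
side start_top 0.57 [262. 232.
[... 481 characters left out ...]
.0, 'q': array([-1.28050924e+00,  2.06557427e-01,  1.54150298e+00,  3.51722770e-05,
        1.39347180e+00, -1.50521761e-01]), 'dq': array([ 5.70583334e-04,  1.10728602e-03, -4.81066232e-04, -1.52737338e-03,
       -2.47632804e-05, -4.91516023e-04]), 'effort': array([-1.15918087e-03, -3.70892358e+01, -2.81767237e+01,  6.97035156e-02,
        2.72345968e-02, -3.92586486e-06]), 'tool_pos': array([ 0.24532836, -0.52005232,  0.22746946]), 'tcp_rot': array([9.75809790e-01, 2.18621253e-01, 1.93784409e-05, 2.89388056e-05]), 'wrist_force': array([ 0.12459033, -0.24116739,  0.79183459]), 'moment': array([ 0.05000763, -0.01977804, -0.04499587]), 'gripper_force': 0.0, 'width': 0.0939434245990455} 0.022
```

View pics/top0.png

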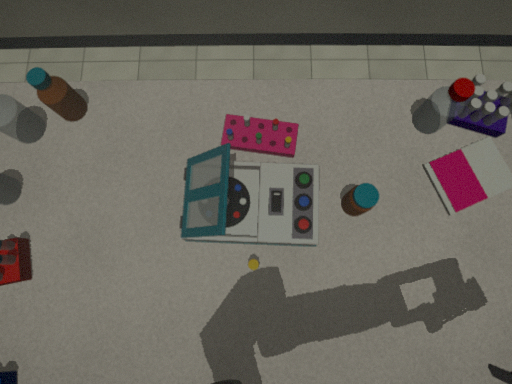

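View pics/side0.png

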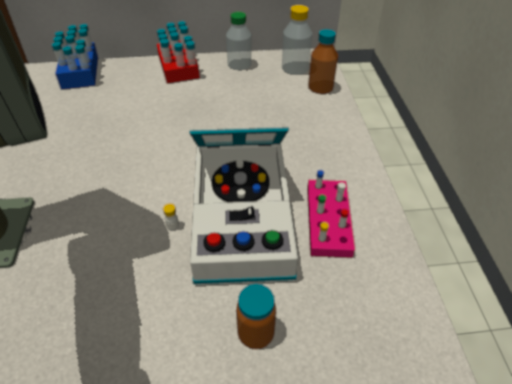

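The top view shows green at (304,179), blue at (303,202), red at (303,225), the rocker at (276,201), and the lid's free edge near column 228. The side view agrees on this. Next I'll refine these positions by colour.

```bash
python3 - <<'E'
from h import *
P={}
for cam,(x0,y0,x1,y1) in dict(top=(290,165,318,240),side=(195,225,295,252)).items():
    p=cv2.imread(f"pics/{cam}0.png");d=np.load(f"d_{cam}.npy");h=cv2.cvtColor(p,cv2.COLOR_BGR2HSV)
    for n,(a,b) in dict(red=(0,8),green=(45,85),blue=(105,128)).items():
        m=np.zeros(h.shape[:2],np.uint8);m[y0:y1,x0:x1]=cv2.inRange(h,(a,110,40),(b,255,255))[y0:y1,x0:x1]
        v,u=np.nonzero(m); q=np.array([pt(cam,d,uu,vv,0) for uu,vv in zip(u,v) if d[vv,uu]>0]); q=q[q[:,2]>.098]
        P[cam,n]=q.mean(0);print(cam,n,len(q),np.round(q.mean(0),4),np.round(np.ptp(q,0),3))
G={n:(P["top",n]+P["side",n])/2 for n in("red","green","blue")}
ex=G["green"]-G["red"];yaw=np.arctan2(ex[1],ex[0]);print("yaw deg",np.degrees(yaw),np.linalg.norm(ex))
R=np.array([[np.cos(yaw),-np.sin(yaw)],[np.sin(yaw),np.cos(yaw)]])
k=np.mean([g[:2] for g in G.values()],0);o=k-R@[0,-.125];print("origin",o)
for n,l in dict(rocker_on=(.018,-.06),pivot=(0,-.06),hinge=(0,.1675),red=(-.055,-.125),blue=(0,-.125),green=(.055,-.125)).items(): print(n,np.round(o+R@l,4))
# lid + rocker from top in machine frame
for cam in("top","side"):
    d=np.load(f"d_{cam}.npy");q=[]
    for v in range(120,300):
        for u in range(150,330):
            if d[v,u]>0:q.append(pt(cam,d,u,v,0))
    q=np.array(q);l=(q[:,:2]-o)@R
    s=(abs(l[:,0])<.012)&(l[:,1]>-.05)&(l[:,1]<.18)&(q[:,2]>.1)
    print(cam,"rib y,z\n",np.round(np.c_[l[s,1],q[s,2]][np.argsort(l[s,1])][::8],3).tolist())
    s=(abs(l[:,1]+.06)<.007)&(abs(l[:,0])<.035)
    print("rocker x,z",np.round(np.c_[l[s,0],q[s,2]][np.argsort(l[s,0])][::5],3).tolist())
E
```

```text
top red 93 [ 0.516  -0.1339  0.102 ] [0.024 0.024 0.008]
top green 73 [ 0.6262 -0.1394  0.1021] [0.023 0.022 0.006]
top blue 82 [ 0.5715 -0.1367  0.1018] [0.023 0.022 0.007]
side red 126 [ 0.5179 -0.136   0.1025] [0.024 0.025 0.007]
side green 111 [ 0.6277 -0.1411  0.1024] [0.025 0.023 0.007]
side blue 116 [ 0.5732 -0.1386  0.1025] [0.023 0.025 0.009]
yaw deg -2.7937000640580343 0.11011592566051198
origin [ 0.57815024 -0.01276345]
rocker_on [ 0.5932 -0.0736]
pivot [ 0.5752 -0.0727]
hinge [0.5863 0.1545]
red [ 0.5171 -0.1349]
blue [ 0.5721 -0.1376]
green [ 0.627  -0.1403]Traceback (most recent call last):
  File "<stdin>", line 19, in <module>
  File "h.py", line 4, in pt
    c=arm.calibration(cam); K=np.array(c["camera_matrix"]);D=np.array(c["distortion"]);T=np.array(c["pose"])
ValueError: time passes only in moves, steps and waits
```

>>> arm_command(deltas=[{"linear": [10, 15, 10], "turn": [0, 0, -4], "claw": 0}, {"linear": [17, 28, 10], "turn": [0, 0, -4], "claw": 0}, {"linear": [17, 28, 10], "turn": [0, 0, -4], "claw": 0}, {"linear": [17, 28, 10], "turn": [0, 0, -4], "claw": 0}, {"linear": [17, 28, 10], "turn": [0, 0, -4], "claw": 0}, {"linear": [17, 28, 10], "turn": [0, 0, -4], "claw": 0}, {"linear": [17, 28, 10], "turn": [0, 0, -4], "claw": 0}, {"linear": [17, 28, 0], "turn": [0, 0, 0], "claw": 0}], force=20)

```text
time_s: 1.67
tool_pos: [0.3757, -0.3086, 0.3001]
tcp_rot: [1.0, -0.025, 0.002, 0.002]
wrist_force: [0.7, -0.1, 0.8]
width: 0.044
gripper_force: 0.0
```

>>> arm_command(deltas=[{"linear": [17, 28, 0], "turn": [0, 0, 0], "claw": 0}, {"linear": [17, 28, 0], "turn": [0, 0, 0], "claw": 0}, {"linear": [17, 28, 0], "turn": [0, 0, 0], "claw": 0}, {"linear": [17, 28, 0], "turn": [0, 0, 0], "claw": 0}, {"linear": [17, 28, 0], "turn": [0, 0, 0], "claw": 0}, {"linear": [17, 28, 0], "turn": [0, 0, 0], "claw": 0}, {"linear": [17, 28, 0], "turn": [0, 0, 0], "claw": 0}, {"linear": [17, 28, 0], "turn": [0, 0, 0], "claw": 0}])

```text
time_s: 2.33
tool_pos: [0.5109, -0.0835, 0.2977]
tcp_rot: [1.0, -0.024, 0.0, 0.0]
wrist_force: [0.4, -0.3, 0.3]
width: 0.0004
gripper_force: 0.0
```

>>> arm_command(deltas=[{"linear": [15, 26, 0], "turn": [0, 0, 0], "claw": 0}, {"linear": [15, 26, 0], "turn": [0, 0, 0], "claw": 0}, {"linear": [15, 26, 0], "turn": [0, 0, 0], "claw": 0}, {"linear": [15, 26, 0], "turn": [0, 0, 0], "claw": 0}, {"linear": [14, 26, 0], "turn": [0, 0, 0], "claw": 0}, {"linear": [0, 0, 0], "turn": [0, 0, 0], "claw": 0}, {"linear": [0, 0, 0], "turn": [0, 0, 0], "claw": 0}])

```text
time_s: 2.92
tool_pos: [0.5845, 0.0461, 0.2971]
tcp_rot: [1.0, -0.023, -0.0, 0.0]
wrist_force: [-0.5, -0.4, -0.5]
width: 0.0004
gripper_force: 0.0
```

```bash
python3 - <<'E'
from h import *
p,d=arm.camera("side");cv2.imwrite("pics/side1.png",cv2.resize(p[100:300,140:340,::-1],(600,600)))
E
```

```text
(no output)
```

View pics/side1.png

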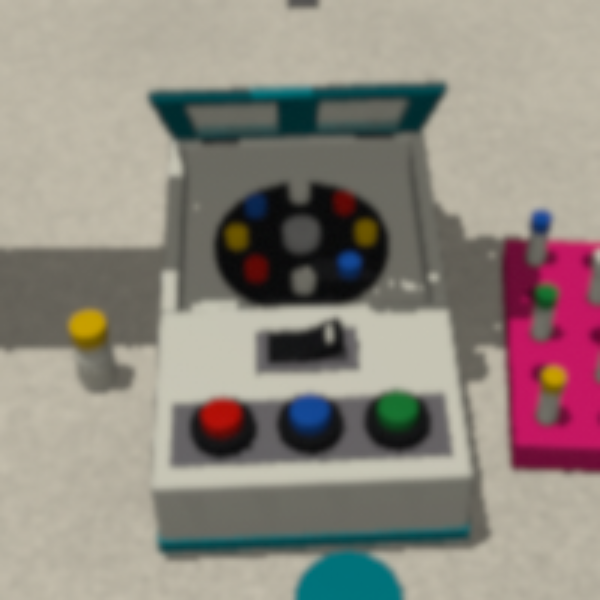

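The closed fingertip is above the lid at crop (302,0). The lid rib is centred in x, and the rocker's raised end and the green key are on the right at (335,335) and (398,408). I'll move in 19 mm from the free edge and push down.

>>> arm_command(deltas=[{"linear": [0, 10, -10], "turn": [0, 0, 0], "claw": 0}, {"linear": [0, 9, -20], "turn": [0, 0, 0], "claw": 0}, {"linear": [0, 0, -20], "turn": [0, 0, 0], "claw": 0}, {"linear": [0, 0, -15], "turn": [0, 0, 0], "claw": 0}, {"linear": [0, 0, -15], "turn": [0, 0, 0], "claw": 0}, {"linear": [0, 0, -15], "turn": [0, 0, 0], "claw": 0}])

```text
time_s: 3.47
tool_pos: [0.5836, 0.0634, 0.2013]
tcp_rot: [1.0, -0.025, -0.0, -0.0]
wrist_force: [0.1, 0.6, 2.4]
width: 0.0006
gripper_force: 0.8
```

>>> arm_command(deltas=[{"linear": [0, 0, -15], "turn": [0, 0, 0], "claw": 0}, {"linear": [0, 0, -15], "turn": [0, 0, 0], "claw": 0}, {"linear": [0, 0, -15], "turn": [0, 0, 0], "claw": 0}, {"linear": [0, 0, -12], "turn": [0, 0, 0], "claw": 0}, {"linear": [0, 0, -10], "turn": [0, 0, 0], "claw": 0}])

```text
time_s: 3.88
tool_pos: [0.5837, 0.0631, 0.1345]
tcp_rot: [1.0, -0.025, -0.0, 0.0]
wrist_force: [0.1, 0.0, 2.6]
width: 0.0003
gripper_force: 1.0
```

>>> arm_command(deltas=[{"linear": [0, 0, -10], "turn": [0, 0, 0], "claw": 0}, {"linear": [0, 0, -8], "turn": [0, 0, 0], "claw": 0}, {"linear": [0, 0, -4], "turn": [0, 0, 0], "claw": 0}, {"linear": [0, 0, -3], "turn": [0, 0, 0], "claw": 0}, {"linear": [0, 0, 0], "turn": [0, 0, 0], "claw": 0}])

```text
time_s: 4.3
tool_pos: [0.5843, 0.0641, 0.1105]
tcp_rot: [1.0, -0.024, -0.0, -0.0]
wrist_force: [0.0, -0.4, 0.0]
width: 0.0004
gripper_force: 0.0
```

>>> arm_command(deltas=[{"linear": [0, 0, -1.5], "turn": [0, 0, 0], "claw": 0}, {"linear": [0, 0, -1.5], "turn": [0, 0, 0], "claw": 0}, {"linear": [0, 0, 0], "turn": [0, 0, 0], "claw": 0}, {"linear": [0, 0, 0], "turn": [0, 0, 0], "claw": 0}])

```text
time_s: 4.63
tool_pos: [0.5847, 0.0642, 0.1101]
tcp_rot: [1.0, -0.024, 0.0, -0.0]
wrist_force: [-5.2, -0.7, 12.6]
width: 0.0005
gripper_force: 6.4
```

The 12.6 N reaction with the tip at 88 mm shows the lid is shut. Next is the rocker.

>>> arm_command(deltas=[{"linear": [0, 0, 20], "turn": [0, 0, 0], "claw": 0}, {"linear": [0, 0, 25], "turn": [0, 0, 0], "claw": 0}, {"linear": [2, -28, 0], "turn": [0, 0, 0], "claw": 0}, {"linear": [2, -28, 0], "turn": [0, 0, 0], "claw": 0}, {"linear": [2, -28, 0], "turn": [0, 0, 0], "claw": 0}, {"linear": [2, -28, 0], "turn": [0, 0, 0], "claw": 0}, {"linear": [2, -26, 0], "turn": [0, 0, 0], "claw": 0}, {"linear": [0, 0, 0], "turn": [0, 0, 0], "claw": 0}])

```text
time_s: 5.3
tool_pos: [0.5949, -0.0783, 0.1525]
tcp_rot: [1.0, -0.026, 0.001, 0.001]
wrist_force: [0.0, 0.3, 0.3]
width: 0.0003
gripper_force: 0.0
```

```bash
python3 - <<'E'
from h import *
print(arm.get_obs()["tool_pos"])
p,d=arm.camera("side");cv2.imwrite("pics/side2.png",cv2.resize(p[100:300,140:340,::-1],(600,600)))
E
```

```text
[ 0.59489827 -0.07830885  0.15254355]
```

View pics/side2.png

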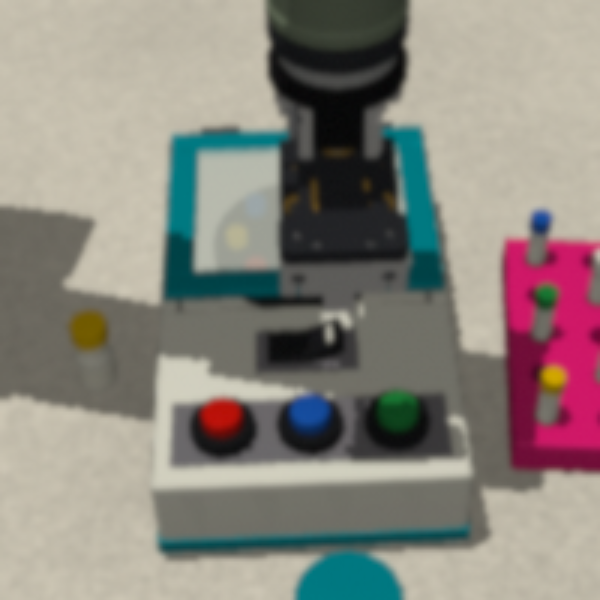

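The lid is flat shut, and the fingers are above the rocker's white bar at (330,325). The keys are untouched.

>>> arm_command(deltas=[{"linear": [0, 2, -15], "turn": [0, 0, 0], "claw": 0}, {"linear": [0, 0, -10], "turn": [0, 0, 0], "claw": 0}, {"linear": [0, 0, -6], "turn": [0, 0, 0], "claw": 0}, {"linear": [0, 0, -5], "turn": [0, 0, 0], "claw": 0}, {"linear": [0, 0, -4], "turn": [0, 0, 0], "claw": 0}, {"linear": [0, 0, -3], "turn": [0, 0, 0], "claw": 0}, {"linear": [0, 0, 0], "turn": [0, 0, 0], "claw": 0}, {"linear": [0, 0, 0], "turn": [0, 0, 0], "claw": 0}])

```text
time_s: 6.02
tool_pos: [0.595, -0.0714, 0.1112]
tcp_rot: [1.0, -0.024, 0.001, -0.0]
wrist_force: [-1.0, 1.9, 8.3]
width: 0.0005
gripper_force: 3.9
```

>>> arm_command(deltas=[{"linear": [0, 0, -1.5], "turn": [0, 0, 0], "claw": 0}, {"linear": [0, 0, 0], "turn": [0, 0, 0], "claw": 0}, {"linear": [0, 0, 0], "turn": [0, 0, 0], "claw": 0}])

```text
time_s: 6.27
tool_pos: [0.5951, -0.0714, 0.1111]
tcp_rot: [1.0, -0.024, 0.001, -0.0]
wrist_force: [-3.7, 2.5, 13.4]
width: 0.0002
gripper_force: 7.0
```

>>> arm_command(deltas=[{"linear": [0, 0, 20], "turn": [0, 0, 0], "claw": 0}, {"linear": [0, 0, 20], "turn": [0, 0, 0], "claw": 0}, {"linear": [11, -23, 0], "turn": [0, 0, 0], "claw": 0}, {"linear": [11, -23, 0], "turn": [0, 0, 0], "claw": 0}, {"linear": [10, -23, 0], "turn": [0, 0, 0], "claw": 0}, {"linear": [0, 0, 0], "turn": [0, 0, 0], "claw": 0}, {"linear": [0, 0, 0], "turn": [0, 0, 0], "claw": 0}])

```text
time_s: 6.85
tool_pos: [0.6258, -0.1416, 0.1472]
tcp_rot: [1.0, -0.025, -0.001, -0.0]
wrist_force: [0.8, 1.2, -0.2]
width: 0.0002
gripper_force: 0.0
```

```bash
python3 - <<'E'
from h import *
p,d=arm.camera("side");cv2.imwrite("pics/side3.png",cv2.resize(p[100:300,140:340,::-1],(600,600)))
E
```

```text
(no output)
```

View pics/side3.png

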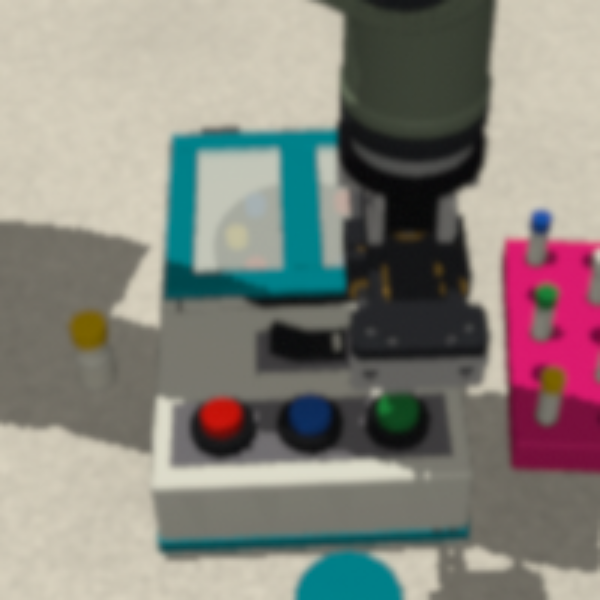

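The rocker has tipped to on: its left end is now raised at (280,330). The fingers are over the green key at (398,410).

>>> arm_command(deltas=[{"linear": [0, 0, -12], "turn": [0, 0, 0], "claw": 0}, {"linear": [0, 0, -8], "turn": [0, 0, 0], "claw": 0}, {"linear": [0, 0, -5], "turn": [0, 0, 0], "claw": 0}, {"linear": [0, 0, -4], "turn": [0, 0, 0], "claw": 0}, {"linear": [0, 0, -2], "turn": [0, 0, 0], "claw": 0}, {"linear": [0, 0, 0], "turn": [0, 0, 0], "claw": 0}, {"linear": [0, 0, 0], "turn": [0, 0, 0], "claw": 0}])

```text
time_s: 7.48
tool_pos: [0.6252, -0.1396, 0.1182]
tcp_rot: [1.0, -0.024, -0.001, -0.001]
wrist_force: [-5.5, 2.9, 9.7]
width: 0.0004
gripper_force: 4.9
```

The key is at its stop: 9.7 N with the tip at 96 mm. I'll press slightly harder, then retreat.

>>> arm_command(deltas=[{"linear": [0, 0, -1], "turn": [0, 0, 0], "claw": 0}, {"linear": [0, 0, 0], "turn": [0, 0, 0], "claw": 0}, {"linear": [0, 0, 0], "turn": [0, 0, 0], "claw": 0}])

```text
time_s: 7.73
tool_pos: [0.6252, -0.1396, 0.1181]
tcp_rot: [1.0, -0.023, -0.001, -0.001]
wrist_force: [-6.2, 3.6, 14.0]
width: 0.0004
gripper_force: 6.7
```

>>> arm_command(deltas=[{"linear": [0, 0, 15], "turn": [0, 0, 0], "claw": 0}, {"linear": [0, 0, 30], "turn": [0, 0, 0], "claw": 0}, {"linear": [0, 0, 30], "turn": [0, 0, 0], "claw": 0}, {"linear": [0, 0, 30], "turn": [0, 0, 0], "claw": 0}, {"linear": [0, 0, 30], "turn": [0, 0, 0], "claw": 0}, {"linear": [0, 0, 0], "turn": [0, 0, 0], "claw": 0}, {"linear": [0, 0, 0], "turn": [0, 0, 0], "claw": 0}])

```text
time_s: 8.32
tool_pos: [0.6275, -0.1411, 0.2532]
tcp_rot: [1.0, -0.024, 0.002, 0.001]
wrist_force: [-0.2, -0.1, -0.7]
width: 0.0007
gripper_force: 0.0
```

```bash
python3 - <<'E'
from h import *
p,d=arm.camera("side");cv2.imwrite("pics/side4.png",cv2.resize(p[100:300,140:340,::-1],(600,600)))
E
```

```text
(no output)
```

View pics/side4.png

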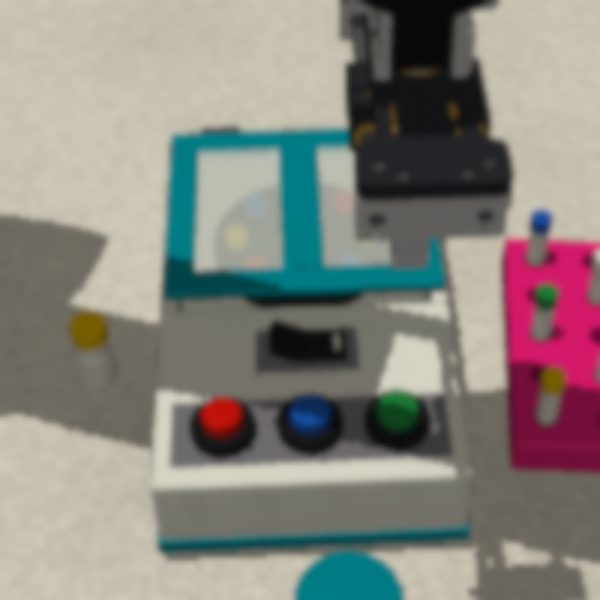

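The lid is shut, the rocker is on with its white bar down at (338,342), all three keys are up, and the robot is clear of everything.

```bash
python3 -c "
from bench import arm
print(arm.finish_job())"
```

```text
the job is handed in; nothing more can be done
None
```

I shut the lid, tipped the rocker to on, pressed the green key fully down and saw it spring back up, then handed the job in at about 8 s; it returned no verdict.

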